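# Set a bar under the inspection mirror and hold the sprung cover at the index

### The job

Lay the round sample bar gently across the two notched saddles of the inspection stand, down in both notches, and let go of it. Then lift the stand's sprung cover by its knob until the brass pointer on its edge lines up with the index arm, so that the mirror under it shows the bar, and finish while holding the cover steady there: do not let go. Leave the index arm at its setting and the other things on the bench alone.

Things in the scene. Friction and masses are not known exactly. Their poses are not given: they have to be found in the camera images.
- round_bar: round steel sample bar, 85 mm long, 22 mm wide, 20 mm high as it lies (flat below), 0.17 to 0.31 kg, on the bench to the left or right of the stand; origin at the centre of its underside, y along its length, z up
- stand: grey mirror inspection stand, bolted down: base plate 320 x 200 x 10 mm; origin at the centre of the plate's underside, on the bench; x points from its front (robot side, the two saddles) to its back (housing), y to its left, z up. The housing behind is 126 x 150 mm, x = 4 to 130 mm, 74 mm high, closed above by the sprung cover (top at 86 mm)
- rest_left: left of the two dark saddles in front of the housing, an upright plate 46 mm (x) by 8 mm (y) with a square notch open above, 30 mm wide along x; origin on the base plate under its middle, at stand x = -115, y = +31, z = 10 mm; notch floor 40 mm above this origin (50 mm above the bench), cheeks 10 mm higher. The bar lies in both notches, along the stand's y
- rest_right: right saddle, the same, at stand x = -115, y = -31, z = 10 mm; the gap between the two saddles is 54 mm (46 mm at their 6 mm high feet)
- cover (a joint): opening angle of the sprung cover, rad: 0 shut (level), grows as its front edge rises, end stop 1.4. A spring and its weight close it at once when let go; at the knob it takes 3 to 5 N square to the cover to hold it (up to 7 N straight up at 0.9 rad)
- cover_hinge (a point): point on the cover's hinge line, midway along it: stand x = 133, y = 0, z = 80 mm; the hinge line runs along the stand's y at the back of the housing; opening turns by the right hand about +y of the stand
- knob (a point): centre of the black knob on the middle of the cover's front edge: a cylinder 18 mm across and 28 mm long, its axis along the stand's y, on a 10 mm wide stem from behind; 164 mm in front of the hinge and 2 mm above it when shut (stand x = -31, z = 82 mm), swings up and back with the cover. It can be pinched from above across its two flat ends and turns between the pads as the cover rises
- pointer_tip (a point): tip of the cover's brass pointer, a strip along the cover's right-hand (-y) edge that reaches 138 mm from the hinge line; moves with the cover, at stand y = -88 mm (strip itself at -80)
- index_tip (a point): tip of the index arm, a thin bare-metal strip, 10 mm wide, on the right-hand side of the housing, just outside the curved guide rail on two upright posts, 138 mm long from the same hinge line, set at a slant; this point is given at the same y and radius as pointer_tip, so the two points coincide when the angles are equal
- index_arm (a joint): angle at which the index arm is set, rad, counted like the cover's angle (0 level, 0.45 to 0.9 at the start); stays where it is, clamped by friction; its tip stands up to 190 mm above the bench, so pass over it high
- square_bar: the square sample bar, 62 x 20 x 20 mm with flat sides, a bystander; origin at the centre of its underside; do not use it
- disc_block: flat round steel test block, 50 mm across, 12 mm thick, a bystander; origin at the centre of its underside
- nut: dark hexagon nut, 27 mm across, 12 mm high, a bystander; origin at the centre of its underside
Mind the look-alikes: they are no part of the job. Leave any green or turquoise look-alike of the round_bar alone.

How it is judged:
By the outcome, as a careful person would: the job done as asked, in the order asked, and still so for the second after the job is handed in, while the arm keeps its last pose, push and grip.
It also fails if it takes over 62 s, if anything falls off the work surface, if the arm or the gripper's body presses on something with over 40 N, if the wrist force passes 120 N, or if a joint passes its speed limit or range.

### The arm

A 6-joint arm with a two-finger parallel gripper is mounted at the origin on a cart in front of the work surface, level with it; the furniture and walls round the work are solid. World frame = base frame: x ahead of the robot, y to its left, z up, the work surface at z = 0. Lengths are in m, angles in degrees, forces in N, time in s.
With the tool pointing down it reaches from about 0.3 to 1 m from the base axis. Payload 5.1 kg.
Tool frame: the origin (TCP) lies at the very end of the fingers, on their centre line; the grasp point (between the pads) lies 19 mm behind it; z points along the fingers, y is the line along which they close (so a half turn about z gives the same grasp; the last joint's range is limited). The gripper opens to 95 mm and grips with 3 to 60 N. Pads are 20 mm wide; open, the fingers measure 119 mm over their backs; the gripper's body (75 mm by 180 mm) begins 59 mm behind the grasp point.
Start: joints at [-80.535, 7.093, 94.555, -0, 78.352, -4.733], TCP at [0.159, -0.63, 0.215] pointing down, gripper open.
Joint ranges: [-149.61, 149.61], [-58.7, 133.49], [1.44, 155.28], [-77.14, 257.14], [18.33, 153.61], [-166.67, 166.67]. Speed limits (degrees/s): [147.25, 147.25, 180, 180, 180, 180].

### API

Orientations are given as a 3x3 rotation matrix whose columns are the frame's x, y, z axes.
In Python, from cell import ctrl gives the robot as it stands. The module is installed in compiled form; this text tells all that it offers.
- The arm moves only by the shell command python3 -m inch 'ROWS'. ROWS is JSON, a list that holds one entry, the list of rows, each a list of 7 numbers: the turn, a rotation vector about the tool's x, y, z in degrees, then the shift along the tool's x, y, z in cm, then the closure, from 0 (fully open) to 1 (shut). A call has 1 to 10 rows; each row is the pose to reach, as a shift and turn from the pose commanded when the call began, along the tool's axes at that moment; what a row does not reach only later rows make up. A row lasts 1/8 s, in which the tool goes at most 62.5 mm and 10.7 degrees, less where a joint would pass 70% of its speed; a pose out of reach is approached as far as the arm can. A call with a gripper value outside its range is refused whole. The fingers move at their own pace and stop on an object; the grip force is fixed at half the most. Time passes only in rows, so rows that repeat a pose let the fingers close. It gives the time, the measured TCP pose, the force, the opening and the grip force at its end, in the units of the state.
- ctrl.get_state(): the state, without advancing time (a new reading comes with each control period).
- ctrl.grab_frame(name): name is "scene" or "top" or "wrist"; returns a dict with "pixels" (400x640x3 uint8, blue, green, red), "range_z" (400x640 float32, m along the optical axis (not along the pixel's ray), 0 where there is no reading), "fov_y" (degrees; the focal length in pixels is half the picture's height over the tangent of half this angle, whatever the lens; pixels are square), "cx", "cy" (the principal point, pixels), "k1" (the pictures are not rectified: a ray, as slopes to the right and down, at radius r is drawn at 1 + k1 r^2 times it, then the intrinsics apply), "rvec" (rotation vector, rad) and "tvec" (3), from world to camera coordinates, as OpenCV has them. Camera axes: x right, y down, z forward; pixel columns grow to the right and rows downward; lengths in m; the calibration is good to about 2 mm. A picture is of the moment at which its call begins.
- ctrl.job_done(): hands the job in; it is judged then, once.
The state is a dict: "time_s": time; "qpos": joint angles; "qvel": joint speeds; "effort": joint torques, N m; "tcp_pos": TCP position; "eef_rot": TCP orientation; "wrist_force": force on the tool from outside, world axes, zero at the start; "moment": the same for the moment, N m; "gripper_width": finger opening in m; "finger_force": force on a finger pad.
Only numpy, scipy, OpenCV 4.12 (cv2) and the standard library are available. Lean on these libraries where they do the work, as an engineer would, in place of code of your own. Each camera call takes 0.05 s, during which the arm holds its last target. There are 200 camera calls.

## Working session

There is one attempt and no reset: what is moved stays moved. The work goes in short steps, Python scripts to look and compute and a shell command to move; the robot and the scene stay as the last step left them, time stands still between calls to the robot, and variables do not carry over. Pictures are saved under pics/ and viewed, at most 12 in all, crops included, and the job is handed in when it is done.

```bash
mkdir -p pics; cat > h.py <<'E'
import numpy as np, cv2
from cell import ctrl
def grab(n):
    f=ctrl.grab_frame(n); f['n']=n; return f
def cam(f):
    h=f['pixels'].shape[0]; F=h/2/np.tan(np.radians(f['fov_y'])/2)
    K=np.array([[F,0,f['cx']],[0,F,f['cy']],[0,0,1.]]); R=cv2.Rodrigues(np.array(f['rvec'],float))[0]
    return K,np.array([f['k1'],0,0,0,0.]),R,np.array(f['tvec'],float).ravel()
def cloud(f):
    K,D,R,t=cam(f); h,w=f['range_z'].shape
    u,v=np.meshgrid(np.arange(w),np.arange(h)); p=np.stack([u,v],-1).reshape(-1,1,2).astype(np.float64)
    n=cv2.undistortPoints(p,K,D).reshape(h,w,2); z=f['range_z'][...,None]
    P=np.concatenate([n*z,z],-1); W=(P-t)@R; W[f['range_z']==0]=np.nan; return W
def proj(f,P):
    K,D,R,t=cam(f); return cv2.projectPoints(np.array(P,float).reshape(-1,1,3),R,t,K,D)[0].reshape(-1,2)
E
python3 - <<'E'
from h import *
np.set_printoptions(precision=4,suppress=True)
for n in ['scene','top']:
    f=grab(n); cv2.imwrite(f'pics/{n}0.png',f['pixels']); np.save(f'{n}0.npy',cloud(f)); 
    K,D,R,t=cam(f); print(n,-R.T@t,R[2],f['k1'])
s=ctrl.get_state(); print(s)
E
```

```text
scene [0.162  0.6778 0.8183] [ 0.3902 -0.566  -0.7262] 0.02168173327247021
top [0.3416 0.1069 1.2779] [ 0.1728 -0.0078 -0.9849] -0.09212256126088832
{'time_s': 0.1, 'qpos': array([-80.5345,   7.1294,  94.6235,   0.0002,  78.3513,  -4.7319]), 'qvel': array([-0.0673, -0.0942, -0.2439, -0.0193,  0.0595,  0.0509]), 'effort': array([  0.0007, -41.8881, -36.1095,   0.0776,   0.0462,  -0.0001]), 'tcp_pos': array([ 0.1593, -0.6296,  0.2135]), 'eef_rot': array([[ 0.9695,  0.2453, -0.0003],
       [ 0.2453, -0.9695,  0.0018],
       [ 0.0002, -0.0018, -1.    ]]), 'wrist_force': array([-1.0612, -0.3086,  0.6578]), 'moment': array([-0.0012, -0.0128,  0.0097]), 'finger_force': 0.0, 'gripper_width': 0.09527938398798191}
```

View pics/scene0.png

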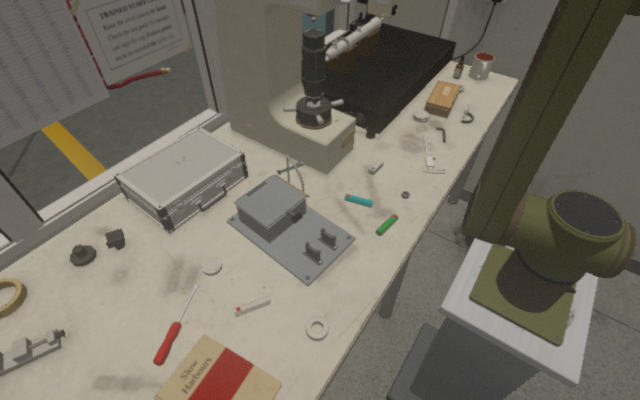

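View pics/top0.png

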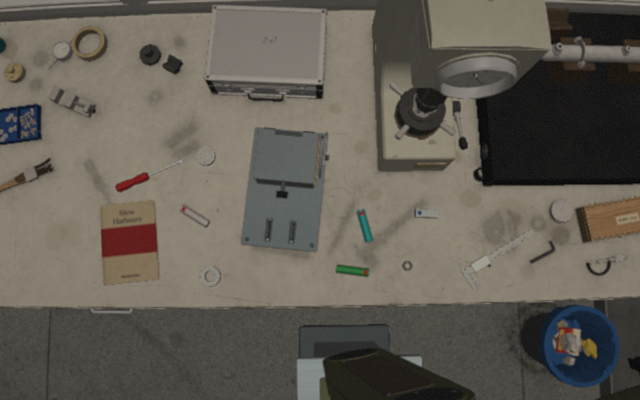

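The scene view shows the stand at about (290,225). The bars are turquoise (358,200), green (387,225), and white with a red end (252,306). In the top view the stand is at (285,190), with the white bar at (195,215), turquoise (365,226), green (352,270) and a grey piece at (427,213).

```bash
python3 - <<'E'
from h import *
np.set_printoptions(precision=4,suppress=True)
W=np.load('top0.npy'); im=cv2.imread('pics/top0.png')
def obj(u0,u1,v0,v1,zmin=.006):
    P=W[v0:v1,u0:u1].reshape(-1,3); P=P[(P[:,2]>zmin)]
    if len(P)<5: print('few');return
    r=cv2.minAreaRect((P[:,:2]*1000).astype(np.float32)); d=P[:,:2]-P[:,:2].mean(0); w,V=np.linalg.eigh(d.T@d)
    print(len(P),'c',np.array(r[0]),'size',np.array(r[1]),'ang',r[2],'zmax',np.percentile(P[:,2],[50,95]),'long axis',V[:,1])
for b in [(175,215,200,230),(350,378,205,246),(332,374,258,282),(410,442,203,222),(195,220,145,168),(198,226,262,290),(400,414,258,273)]: print(b); obj(*b)
print('table z',np.nanmedian(W[240:300,230:240,2]))
P=W[120:256,236:332].reshape(-1,3)
for lo,hi in [(.006,.014),(.055,.066),(.08,.092)]:
    Q=P[(P[:,2]>lo)&(P[:,2]<hi)]; r=cv2.minAreaRect((Q[:,:2]*1000).astype(np.float32)); print(lo,len(Q),r, Q[:,2].mean(), Q.mean(0))
a=cv2.resize(im[115:290,170:450],None,fx=2.85,fy=2.85,interpolation=cv2.INTER_CUBIC); cv2.imwrite('pics/crop1.png',a)
E
```

```text
(175, 215, 200, 230)
292 c [522.1976 426.3475] size [ 74.7855 104.1594] ang 2.0620782375335693 zmax [0.0188 0.0244] long axis [0.5236 0.8519]
(350, 378, 205, 246)
298 c [490.2861 -14.3167] size [107.3952  67.8802] ang 5.91318416595459 zmax [0.019  0.0238] long axis [-0.9734 -0.2292]
(332, 374, 258, 282)
295 c [375.7566   9.3877] size [51.7043 99.1178] ang 3.0187876224517822 zmax [0.019  0.0237] long axis [0.1028 0.9947]
(410, 442, 203, 222)
213 c [ 521.5905 -181.5873] size [71.6066 31.1366] ang 86.29124450683594 zmax [0.0202 0.0252] long axis [0.0863 0.9963]
(195, 220, 145, 168)
287 c [675.5529 401.0603] size [62.0266 54.1509] ang 23.589397430419922 zmax [0.0127 0.0167] long axis [0.6751 0.7378]
(198, 226, 262, 290)
265 c [363.7115 376.8214] size [69.665 63.43 ] ang 86.62847900390625 zmax [0.0169 0.0207] long axis [-0.2373  0.9714]
(400, 414, 258, 273)
62 c [ 380.6844 -127.9185] size [31.8888 27.7176] ang 80.8930435180664 zmax [0.0123 0.0159] long axis [-0.1363  0.9907]
table z 0.0005402110685868359
0.006 4369 ((597.34716796875, 192.32289123535156), (255.40695190429688, 364.4054870605469), 88.99080657958984) 0.010458444469618551 [0.5319 0.1917 0.0105]
0.055 104 ((554.3800048828125, 162.07980346679688), (204.4065704345703, 169.7991485595703), 8.615394592285156) 0.06009783980296283 [0.5458 0.1813 0.0601]
0.08 3243 ((638.647216796875, 170.38885498046875), (176.0912322998047, 178.5336456298828), 84.1113510131836) 0.08683319634529883 [0.6551 0.1769 0.0868]
```

View pics/crop1.png

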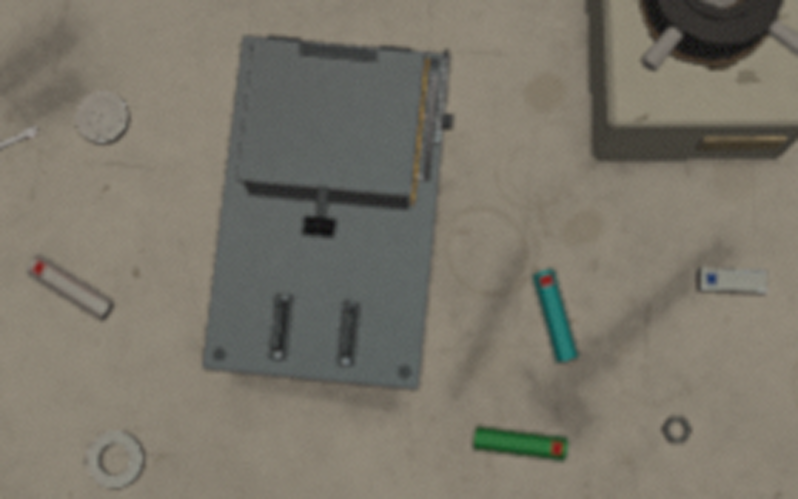

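The crop shows the white round bar with red end at (72,287), left of the stand, and both saddles at (281,327) and (348,333). The knob is at (319,226), and the brass pointer and index arm run along the right edge at (430,110).

```bash
cat >> h.py <<'E'
def unproj(f,uv,z):
    K,D,R,t=cam(f); n=cv2.undistortPoints(np.array(uv,float).reshape(-1,1,2),K,D).reshape(-1,2)
    d=np.c_[n,np.ones(len(n))]@R; c=-R.T@t; return c+d*((np.asarray(z)-c[2])/d[:,2])[:,None]
E
python3 - <<'E'
from h import *
np.set_printoptions(precision=4,suppress=True)
f=grab('top')
q=lambda L:[(170+(u+.5)/2.85-.5,115+(v+.5)/2.85-.5) for u,v in L]
names='FLcorner FRcorner knob sadL_f sadL_b sadR_f sadR_b bolL bolR barRed barEnd housFL housFR'.split()
uv=q([(204,369),(418,387),(319,226),(277,356),(285,297),(345,364),(352,303),(219,354),(404,372),(36,263),(108,313),(240,182),(410,202)])
z=[.01,.01,.091,.06,.06,.06,.06,.011,.011,.012,.012,.086,.086]
for n,p in zip(names,unproj(f,uv,np.array(z))): print(n,p)
E
```

```text
FLcorner [0.4426 0.3008 0.01  ]
FRcorner [0.424  0.1057 0.01  ]
knob [0.5591 0.1899 0.091 ]
sadL_f [0.4494 0.229  0.06  ]
sadL_b [0.5015 0.2222 0.06  ]
sadR_f [0.4417 0.1694 0.06  ]
sadR_b [0.4954 0.163  0.06  ]
bolL [0.4561 0.287  0.011 ]
bolR [0.4378 0.1183 0.011 ]
barRed [0.542  0.4582 0.012 ]
barEnd [0.4948 0.3897 0.012 ]
housFL [0.6001 0.2597 0.086 ]
housFR [0.5804 0.1108 0.086 ]
```

```bash
cat >> h.py <<'E'
from scipy.spatial.transform import Rotation as Ro
def Rt(yaw,tilt=0):
    # tool x at world yaw (deg), tool z down; tilt>0: tip leans towards +tool x
    return (Ro.from_euler('z',yaw,degrees=True)*Ro.from_euler('x',180,degrees=True)*Ro.from_euler('y',tilt,degrees=True)).as_matrix()
def go(p,R):
    s=ctrl.get_state(); R0=Ro.from_matrix(s['eef_rot']); rv=(R0.inv()*Ro.from_matrix(R)).as_rotvec(degrees=True)
    d=R0.inv().apply(np.array(p)-s['tcp_pos'])*100
    print('row',np.round(rv,2),np.round(d,2),'t',s['time_s'],'F',np.round(s['wrist_force'],1),'w',s['gripper_width'])
E
python3 - <<'E'
from h import *
np.set_printoptions(precision=4,suppress=True)
print(Rt(14.2),Rt(0,20))
go((.5,.15,.36),Rt(-5.5))
E
```

```text
[[ 0.9694  0.2453  0.    ]
 [ 0.2453 -0.9694 -0.    ]
 [ 0.      0.     -1.    ]] [[ 0.9397  0.      0.342 ]
 [ 0.     -1.     -0.    ]
 [ 0.342   0.     -0.9397]]
row [-0.09  0.01 19.7 ] [ 52.15 -67.25 -14.52] t 0.15 F [0.2 0.1 0.5] w 0.09532144648594082
```

```bash
python3 -m inch '[[[0,0,4,5,-6,-6,0],[0,0,8,10,-12,-10,0],[0,0,12,14,-17,-14.5,0],[0,0,16,18,-22,-14.5,0],[0,0,19.7,21,-27,-14.5,0],[0,0,19.7,25,-32,-14.5,0],[0,0,19.7,29,-37,-14.5,0],[0,0,19.7,33,-42,-14.5,0],[0,0,19.7,37,-47,-14.5,0],[0,0,19.7,41,-52,-14.5,0]]]' | tail -8
python3 - <<'E'
from h import *
go((.5,.15,.36),Rt(-5.5))
E
```

```text
time_s: 1.4
tcp_pos: [0.3995, -0.0901, 0.3592]
eef_rot: [[0.995, -0.096, 0.001], [-0.096, -0.995, -0.0], [0.001, 0.0, -1.0]]
wrist_force: [1.0, 0.6, 0.5]
gripper_width: 0.0952
finger_force: 0.0
row [ 0.02 -0.05 -0.02] [  7.7  -24.86  -0.08] t 1.4 F [1.  0.6 0.5] w 0.09520259020551379
```

```bash
python3 -m inch '[[[0,0,0,2,-6,0,0],[0,0,0,4,-12,0,0],[0,0,0,6,-18,0,0],[0,0,0,7.7,-24,0,0],[0,0,0,7.7,-24.9,0,0],[0,0,0,7.7,-24.9,0,0]]]' | tail -6
python3 - <<'E'
from h import *
f=grab('wrist'); cv2.imwrite('pics/w1.png',f['pixels']); np.save('w1.npy',cloud(f)); import pickle; pickle.dump(f,open('w1.pkl','wb'))
E
```

```text
time_s: 2.15
tcp_pos: [0.4995, 0.1487, 0.3587]
eef_rot: [[0.996, -0.095, -0.001], [-0.095, -0.996, -0.001], [-0.001, 0.001, -1.0]]
wrist_force: [0.3, -0.4, 0.2]
gripper_width: 0.0954
finger_force: 0.0
```

View pics/w1.png

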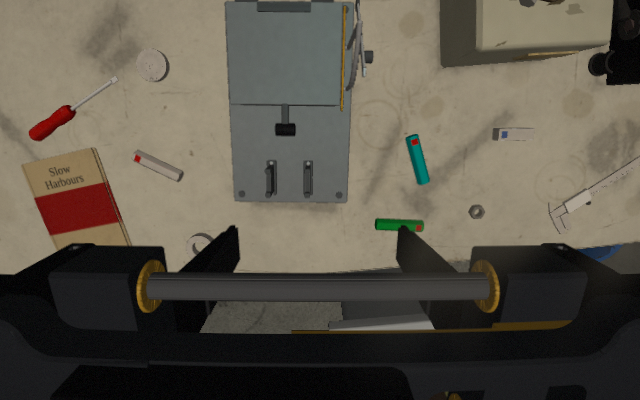

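The wrist view shows the stand with its front plate corners at (233,202) and (348,202), the saddles at (270,179) and (307,178), and the knob at (286,129). The brass pointer runs down to (341,108), the index arm is near (355,45), and the bar is at (158,165).

```bash
python3 - <<'E'
from h import *; import pickle
np.set_printoptions(precision=4,suppress=True)
f=pickle.load(open('w1.pkl','rb')); W=np.load('w1.npy'); Z=W[...,2]; g=f['pixels'].astype(int); s=g.sum(-1)
print('table',np.nanmedian(Z[215:230,250:330]), 'plate',np.nanmedian(Z[140:160,245:255]),np.nanmedian(Z[140:160,325:340]),'cover',np.nanmedian(Z[20:90,240:330]))
# colour edges of the plate
gray=cv2.GaussianBlur(cv2.cvtColor(f['pixels'],cv2.COLOR_BGR2GRAY),(0,0),1).astype(float)
gx=np.gradient(gray,axis=1); gy=np.gradient(gray,axis=0)
def sub(a): 
    i=int(np.argmax(abs(a))); 
    if 0<i<len(a)-1:
        l,c,r=abs(a[i-1:i+2]); i+= .5*(l-r)/(l-2*c+r)
    return i
L=[(225+sub(gx[v,225:243]),v) for v in range(125,195)]; R=[(340+sub(gx[v,340:358]),v) for v in range(125,195)]
F=[(u,193+sub(gy[193:212,u])) for u in range(245,340)]
from scipy.stats import theilslopes
l=unproj(f,L,.01);r=unproj(f,R,.01);fr=unproj(f,F,.01)
for n,p,ax in (('L',l,0),('R',r,0),('F',fr,1)):
    o=1-ax; m=theilslopes(p[:,o],p[:,ax]); print(n,'slope',m[0],'deg',np.degrees(np.arctan(m[0])),'icpt',m[1])
# saddle & knob clouds
def reg(u0,u1,v0,v1,lo,hi):
    P=W[v0:v1,u0:u1].reshape(-1,3); P=P[(P[:,2]>lo)&(P[:,2]<hi)]; r=cv2.minAreaRect((P[:,:2]*1000).astype(np.float32)); print(len(P),P.mean(0),r,np.median(P[:,2]))
print('sadL');reg(260,283,150,205,.045,.07)
print('sadR');reg(297,320,150,205,.045,.07)
print('knob');reg(270,302,118,140,.082,.1)
# knob by colour
m=np.argwhere(s[115:142,268:304]<110)+[115,268]; c=m.mean(0); print('knobpix',c,len(m), unproj(f,[(c[1],c[0])],.086))
# bar
P=W[140:190,125:195].reshape(-1,3); P=P[P[:,2]>.010]; d=P[:,:2]-P[:,:2].mean(0); V=np.linalg.eigh(d.T@d)[1][:,1]; t=d@V
print('bar',len(P),P[:,:2].mean(0),V,np.degrees(np.arctan2(V[1],V[0])),t.min(),t.max(),cv2.minAreaRect((P[:,:2]*1000).astype(np.float32)),np.percentile(P[:,2],[50,90,99]))
# heights near index
Q=W[0:110,335:380].reshape(-1,3); Q=Q[Q[:,2]>.095]; print('idx',len(Q)); print(Q[np.argsort(Q[:,2])][::max(1,len(Q)//25)])
E
```

```text
table -0.0017698818317227914 plate 0.008826942602749752 0.008633249261254663 cover 0.08456116273209546
L slope -0.11006904997070813 deg -6.281207433575983 icpt 0.35139977770708913
R slope -0.11160350786750668 deg -6.3680584417825274 icpt 0.15145404467610382
F slope 0.10988969797565011 deg 6.271054130140802 icpt 0.4105383106069903
sadL
158 [0.479  0.2295 0.0516] ((479.5491027832031, 229.7340545654297), (8.156991004943848, 43.88159942626953), 83.300537109375) 0.04900319152879486
sadR
150 [0.4725 0.1681 0.052 ] ((473.24871826171875, 167.99964904785156), (6.746343612670898, 45.886417388916016), 84.17559814453125) 0.04902362660016875
knob
285 [0.561  0.1896 0.087 ] ((562.9078369140625, 189.45443725585938), (27.2005615234375, 23.56437110900879), 84.24666595458984) 0.08749757543066466
knobpix [129.3482 285.1696] 224 [[0.559 0.189 0.086]]
bar 612 [0.5195 0.4222] [0.5421 0.8403] 57.174389357625955 -0.04209375348536988 0.04378053014738619 ((518.3162841796875, 424.00714111328125), (85.83890533447266, 22.578413009643555), 57.44057846069336) [0.0178 0.0196 0.0205]
idx 703
[[0.6988 0.0792 0.0955]
 [0.688  0.0806 0.1004]
 [0.6105 0.0959 0.1079]
 [0.6133 0.0966 0.1167]
 [0.6156 0.0923 0.1249]
 [0.6198 0.0952 0.1315]
 [0.6225 0.0944 0.1363]
 [0.6227 0.09   0.1401]
 [0.626  0.0937 0.1432]
 [0.6359 0.0864 0.1463]
 [0.6338 0.0927 0.1488]
 [0.6619 0.0911 0.1519]
 [0.6351 0.092  0.1537]
 [0.6376 0.075  0.1548]
 [0.6332 0.0867 0.1555]
 [0.6387 0.091  0.1564]
 [0.635  0.0744 0.1574]
 [0.6436 0.0933 0.1597]
 [0.6472 0.0933 0.1623]
 [0.6505 0.0889 0.1641]
 [0.6512 0.0914 0.1665]
 [0.6517 0.0905 0.1684]
 [0.6191 0.0853 0.1706]
 [0.6159 0.0857 0.1718]
 [0.6167 0.0858 0.1732]
 [0.6628 0.0896 0.1755]]
```

```bash
cat >> h.py <<'E'
SR=Ro.from_euler('z',-6.28,degrees=True).as_matrix(); SO=np.array([.5919,.1859,0])
def S(W): return (W-SO)@SR      # world->stand
def Sw(p): return SR@np.array(p)+SO
E
python3 - <<'E'
from h import *; import pickle
np.set_printoptions(precision=4,suppress=True)
f=pickle.load(open('w1.pkl','rb')); W=np.load('w1.npy')
P=S(W[0:110,330:385]).reshape(-1,3); P[:,2]+=.0015
P=P[(P[:,2]>.092)&(P[:,1]>-.115)]
a=np.arctan2(P[:,2]-.08,.133-P[:,0]); r=np.hypot(P[:,2]-.08,.133-P[:,0])
for lo,hi in zip(np.arange(-.115,-.07,.004),np.arange(-.111,-.066,.004)):
    k=(P[:,1]>=lo)&(P[:,1]<hi); 
    if k.sum()>3: print('%.3f n%d'%(lo,k.sum()),'a',np.percentile(a[k],[5,25,50,75,95]),'r',np.percentile(r[k],[5,25,50,75,95]))
k=(r<.128)&(P[:,1]<-.08); print(len(P[k]),np.percentile(a[k],[5,25,50,75,95])); print(np.c_[P[k],a[k],r[k]][::10])
print('bar'); go((.5185,.424,.12),Rt(57.4))
E
```

```text
-0.107 n40 a [0.7115 0.7395 0.7638 0.7874 0.7934] r [0.106  0.1102 0.112  0.1127 0.1134]
-0.103 n44 a [0.7119 0.7431 0.7689 0.7853 0.7942] r [0.1059 0.109  0.1113 0.1128 0.1137]
-0.099 n142 a [0.7302 0.7593 0.7743 0.7858 0.9096] r [0.0226 0.0864 0.1117 0.1285 0.1377]
-0.095 n107 a [0.2985 0.6156 0.7418 0.7806 0.9073] r [0.0255 0.096  0.1074 0.1094 0.1168]
-0.091 n256 a [0.2608 0.558  0.7659 0.9506 1.0819] r [0.0627 0.1083 0.109  0.1096 0.1103]
-0.087 n132 a [0.2772 0.6267 0.8664 0.9788 1.0736] r [0.0656 0.097  0.1075 0.1085 0.1094]
684 [0.3014 0.6808 0.7762 0.8872 1.0573]
[[ 0.1249 -0.0958  0.0938  1.0368  0.016 ]
 [ 0.1185 -0.0954  0.0991  0.9209  0.024 ]
 [ 0.1141 -0.0965  0.1019  0.8594  0.0289]
 [ 0.1094 -0.0941  0.1017  0.7444  0.032 ]
 [ 0.1042 -0.0955  0.1121  0.84    0.0431]
 [ 0.0841 -0.089   0.1765  1.1016  0.1082]
 [ 0.0821 -0.088   0.1766  1.0856  0.1092]
 [ 0.0812 -0.0854  0.1722  1.0592  0.1057]
 [ 0.0795 -0.0883  0.1753  1.0592  0.1093]
 [ 0.0827 -0.0852  0.1549  0.979   0.0902]
 [ 0.0775 -0.0856  0.1714  1.0249  0.107 ]
 [ 0.0762 -0.0866  0.1725  1.0203  0.1085]
 [ 0.
[... 1847 characters left out ...]
0.0426 -0.0949  0.162   0.7369  0.1221]
 [ 0.0407 -0.0964  0.1683  0.763   0.1278]
 [ 0.0422 -0.0883  0.1417  0.5967  0.1098]
 [ 0.0411 -0.0919  0.1416  0.5905  0.1106]
 [ 0.0392 -0.0888  0.1384  0.5571  0.1105]
 [ 0.0378 -0.086   0.1318  0.498   0.1084]
 [ 0.0368 -0.091   0.131   0.4877  0.1089]
 [ 0.0346 -0.0888  0.1295  0.4663  0.1102]
 [ 0.033  -0.0871  0.1228  0.4043  0.1088]
 [ 0.0318 -0.092   0.1241  0.4104  0.1104]
 [ 0.0299 -0.089   0.1184  0.3567  0.11  ]
 [ 0.0283 -0.0874  0.1094  0.274   0.1087]
 [ 0.0279 -0.0922  0.1018  0.2049  0.1073]
 [ 0.0255 -0.0899  0.0995  0.1793  0.1092]]
bar
row [  0.03   0.04 -62.91] [ -0.75 -27.69  23.88] t 2.2 F [ 0.3 -0.3  1.1] w 0.09518817429356416
```

```bash
python3 -m inch '[[[0,0,-10,0,-6,0,0],[0,0,-20,-0.5,-12,1,0],[0,0,-30,-0.7,-18,4,0],[0,0,-40,-0.7,-24,8,0],[0,0,-50,-0.7,-27.7,13,0.2],[0,0,-60,-0.7,-27.7,18,0.4],[0,0,-62.9,-0.7,-27.7,22,0.4],[0,0,-62.9,-0.7,-27.7,23.9,0.4],[0,0,-62.9,-0.7,-27.7,23.9,0.4]]]' | tail -6
python3 - <<'E'
from h import *; import pickle
np.set_printoptions(precision=4,suppress=True)
f=grab('wrist'); W=cloud(f); cv2.imwrite('pics/w2.png',f['pixels'])
uv=proj(f,[(.5185,.424,.02)])[0]; print(uv)
k=(np.hypot(W[...,0]-.5185,W[...,1]-.424)<.055)&(W[...,2]>.010)&(W[...,2]<.03); P=W[k]
print(len(P),cv2.minAreaRect((P[:,:2]*1000).astype(np.float32)),np.percentile(P[:,2],[50,95]))
go((.5185,.424,.003),Rt(57.4))
E
```

```text
time_s: 3.32
tcp_pos: [0.5195, 0.4233, 0.1196]
eef_rot: [[0.541, 0.841, -0.001], [0.841, -0.541, -0.001], [-0.002, -0.001, -1.0]]
wrist_force: [-0.0, -0.1, 1.5]
gripper_width: 0.0575
finger_force: 0.0
[316.1168 199.8141]
2003 ((517.4924926757812, 424.99456787109375), (84.61880493164062, 22.283348083496094), 58.377113342285156) [0.0178 0.0194]
row [ 0.04 -0.09 -0.12] [-0.14 -0.16 11.86] t 3.375 F [0.2 0.8 0.1] w 0.05742299063576858
```

View pics/w2.png

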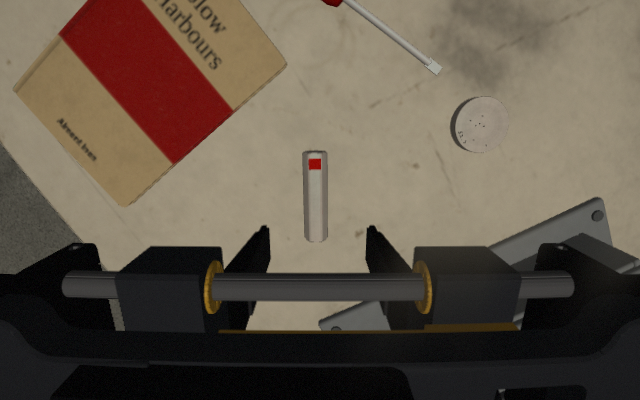

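The view shows the bar at (315,196), red mark towards the far end, centred between the fingers and parallel to them.

```bash
python3 -m inch '[[[0,0,-0.6,0,-0.2,4,0.4],[0,0,-0.6,0,-0.2,8,0.4],[0,0,-0.6,0,-0.2,10,0.4],[0,0,-0.6,0,-0.2,11,0.4],[0,0,-0.6,0,-0.2,11.5,0.4],[0,0,-0.6,0,-0.2,11.5,0.4],[0,0,-0.6,0,-0.2,11.5,1],[0,0,-0.6,0,-0.2,11.5,1],[0,0,-0.6,0,-0.2,11.5,1],[0,0,-0.6,0,-0.2,11.5,1]]]' | tail -6
python3 -m inch '[[[0,0,0,0,0,0,1],[0,0,0,0,0,0,1],[0,0,0,0,0,-1,1],[0,0,0,0,0,-3,1],[0,0,0,0,0,-6,1],[0,0,0,0,0,-10,1],[0,0,0,0,0,-12,1],[0,0,0,0,0,-12,1]]]' | tail -6
python3 - <<'E'
from h import *
p=Sw([-.115,0,.12]); print(p); go(p,Rt(83.72))
E
```

```text
time_s: 4.62
tcp_pos: [0.5178, 0.4259, 0.0053]
eef_rot: [[0.53, 0.848, 0.0], [0.848, -0.53, -0.0], [0.0, 0.0, -1.0]]
wrist_force: [2.0, -0.7, 1.8]
gripper_width: 0.0225
finger_force: 1.5
time_s: 5.62
tcp_pos: [0.5188, 0.4267, 0.128]
eef_rot: [[0.53, 0.848, 0.004], [0.848, -0.53, 0.003], [0.004, 0.002, -1.0]]
wrist_force: [0.3, 0.3, -2.2]
gripper_width: 0.0212
finger_force: 30.0
[0.47759009 0.19847954 0.12      ]
row [  0.16  -0.23 -25.72] [-21.54   8.6    0.72] t 5.625 F [ 0.3  0.3 -2.2] w 0.02117367779208771
```

```bash
python3 -m inch '[[[0,0,-8,-4,1.6,0,1],[0,0,-16,-9,3.6,0,1],[0,0,-24,-14,5.6,0,1],[0,0,-25.7,-18,7.2,0.3,1],[0,0,-25.7,-21,8.4,0.5,1],[0,0,-25.7,-21.5,8.6,0.7,1],[0,0,-25.7,-21.5,8.6,0.7,1],[0,0,-25.7,-21.5,8.6,0.7,1]]]' | tail -6
python3 - <<'E'
from h import *
np.set_printoptions(precision=4,suppress=True)
f=grab('wrist'); W=cloud(f); cv2.imwrite('pics/w3.png',f['pixels'])
P=S(W); k=(abs(P[...,0]+.115)<.03)&(abs(P[...,1])<.06)
for n,lo,hi in (('sad',.045,.07),('bar',.1,.16)):
    m=k&(P[...,2]>lo)&(P[...,2]<hi); Q=P[m]
    for sg in (1,-1):
        q=Q[(Q[:,1]*sg>0)]; print(n,sg,len(q)); 
        if len(q)>5: print(q.mean(0),np.percentile(q,[3,50,97],axis=0))
go(Sw([-.115,0,.075]),Rt(83.72))
E
```

```text
time_s: 6.62
tcp_pos: [0.4766, 0.1988, 0.1179]
eef_rot: [[0.109, 0.994, -0.001], [0.994, -0.109, 0.0], [0.0, -0.001, -1.0]]
wrist_force: [-0.3, -0.3, -3.0]
gripper_width: 0.0213
finger_force: 30.0
sad 1 565
[-0.1177  0.0325  0.0525] [[-0.139   0.0282  0.0472]
 [-0.1186  0.0328  0.0493]
 [-0.0958  0.0355  0.0593]]
sad -1 0
bar 1 4206
[-0.1159  0.0199  0.1323] [[-0.1317  0.0016  0.1207]
 [-0.1156  0.0155  0.1308]
 [-0.1001  0.042   0.1559]]
bar -1 1350
[-0.1159 -0.0186  0.1295] [[-0.1266 -0.0413  0.123 ]
 [-0.1162 -0.0103  0.1305]
 [-0.1052 -0.0007  0.1339]]
row [-0.02 -0.01  0.04] [-0.03  0.09  4.3 ] t 6.675 F [ 0.1  0.8 -3.7] w 0.021351901024645303
```

View pics/w3.png

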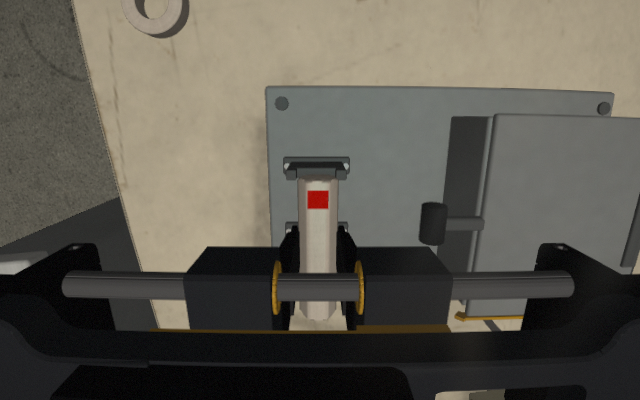

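The wrist view shows the bar hanging level between the fingers, with the left saddle directly beneath its far end at (316,168). Bar and notch are lined up.

```bash
python3 -m inch '[[[0,0,0,0,-0.1,2,1],[0,0,0,0,-0.1,4,1],[0,0,0,0,-0.1,5,1],[0,0,0,0,-0.1,5.4,1],[0,0,0,0,-0.1,5.7,1],[0,0,0,0,-0.1,5.9,1],[0,0,0,0,-0.1,5.9,1]]]' | tail -6
python3 -m inch '[[[0,0,0,0,0,0.1,1],[0,0,0,0,0,0.2,1],[0,0,0,0,0,0.2,1]]]' | tail -6
```

```text
time_s: 7.55
tcp_pos: [0.4759, 0.1981, 0.0595]
eef_rot: [[0.11, 0.994, 0.001], [0.994, -0.11, 0.0], [0.0, 0.001, -1.0]]
wrist_force: [0.3, 0.5, -2.6]
gripper_width: 0.0211
finger_force: 30.0
time_s: 7.92
tcp_pos: [0.4756, 0.198, 0.0572]
eef_rot: [[0.11, 0.994, -0.0], [0.994, -0.11, -0.0], [-0.0, -0.0, -1.0]]
wrist_force: [0.5, 0.3, -2.7]
gripper_width: 0.0212
finger_force: 30.0
```

```bash
python3 -m inch '[[[0,0,0,0,0,0.05,1],[0,0,0,0,0,0.1,1],[0,0,0,0,0,0.1,1]]]' | tail -6
python3 -m inch '[[[0,0,0,0,0,0.05,1],[0,0,0,0,0,0.1,1],[0,0,0,0,0,0.1,1]]]' | tail -6
```

```text
time_s: 8.3
tcp_pos: [0.4756, 0.1981, 0.0561]
eef_rot: [[0.11, 0.994, -0.0], [0.994, -0.11, -0.0], [-0.0, -0.0, -1.0]]
wrist_force: [0.1, -0.4, -2.0]
gripper_width: 0.0212
finger_force: 30.0
time_s: 8.68
tcp_pos: [0.4757, 0.1981, 0.0553]
eef_rot: [[0.11, 0.994, 0.0], [0.994, -0.11, 0.0], [0.0, 0.0, -1.0]]
wrist_force: [-0.8, -0.4, -1.7]
gripper_width: 0.0209
finger_force: 30.0
```

```bash
python3 -m inch '[[[0,0,0,0,0,0.05,1],[0,0,0,0,0,0.1,1],[0,0,0,0,0,0.1,1]]]' | tail -6
python3 - <<'E'
from h import *
np.set_printoptions(precision=4,suppress=True)
f=grab('wrist'); P=S(cloud(f)); k=(abs(P[...,0]+.115)<.03)&(P[...,1]>.02)&(P[...,1]<.06)&(P[...,2]>.04)&(P[...,2]<.09)
Q=P[k]; b=Q[(Q[:,2]>.064)]; print('bar',len(b),np.percentile(b,[3,50,97],axis=0)); c=Q[(Q[:,2]<.063)&(Q[:,2]>.055)]; print('cheek',len(c),np.percentile(c,[3,50,97],axis=0))
E
```

```text
time_s: 9.05
tcp_pos: [0.4757, 0.1981, 0.0552]
eef_rot: [[0.11, 0.994, -0.0], [0.994, -0.11, -0.0], [-0.0, -0.0, -1.0]]
wrist_force: [-3.7, -1.2, 5.2]
gripper_width: 0.0214
finger_force: 30.0
bar 1221 [[-0.1245  0.0209  0.0644]
 [-0.117   0.0312  0.0683]
 [-0.109   0.0411  0.0696]]
cheek 815 [[-0.1392  0.0219  0.0562]
 [-0.1164  0.0325  0.0589]
 [-0.0954  0.0413  0.0628]]
```

```bash
python3 -m inch '[[[0,0,0,0,0,0,0.7],[0,0,0,0,0,0,0.6],[0,0,0,0,0,0,0.5],[0,0,0,0,0,0,0.5],[0,0,0,0,0,-1,0.5],[0,0,0,0,0,-4,0.5],[0,0,0,0,0,-9,0.5],[0,0,0,0,0,-15,0.3],[0,0,0,0,0,-16,0.3],[0,0,0,0,0,-16,0.3]]]' | tail -6
python3 - <<'E'
from h import *
np.set_printoptions(precision=4,suppress=True)
f=grab('wrist'); cv2.imwrite('pics/w4.png',f['pixels']); P=S(cloud(f)); k=(abs(P[...,0]+.115)<.03)&(abs(P[...,1])<.06)&(P[...,2]>.063)&(P[...,2]<.09)
b=P[k]; print('bar',len(b),np.percentile(b,[2,50,98],axis=0), cv2.minAreaRect((b[:,:2]*1000).astype(np.float32)))
for lo,hi in ((-.04,-.02),(-.02,.02),(.02,.04)):
    q=b[(b[:,1]>lo)&(b[:,1]<hi)]; print(lo,len(q),np.percentile(q[:,2],[50,95]) if len(q) else '')
t=15; print('knob tilt15'); 
go(Sw([-.031-.06,0,.20]),Rt(-6.28,t))
E
```

```text
time_s: 10.35
tcp_pos: [0.4761, 0.1982, 0.2155]
eef_rot: [[0.11, 0.994, 0.002], [0.994, -0.11, 0.001], [0.001, 0.002, -1.0]]
wrist_force: [-0.1, 0.3, 0.0]
gripper_width: 0.0657
finger_force: 0.0
bar 1286 [[-0.1252 -0.0412  0.0633]
 [-0.1165  0.001   0.068 ]
 [-0.1079  0.0397  0.0698]] ((-117.0080337524414, -1.5154457092285156), (18.364025115966797, 84.39122009277344), 0.3381896913051605)
-0.04 286 [0.0679 0.0692]
-0.02 613 [0.068  0.0696]
0.02 328 [0.0681 0.0695]
knob tilt15
row [-11.79  11.82  89.42] [0.08 2.63 1.36] t 10.4 F [-0.3  0.3  0.4] w 0.06599370580652897
```

View pics/w4.png

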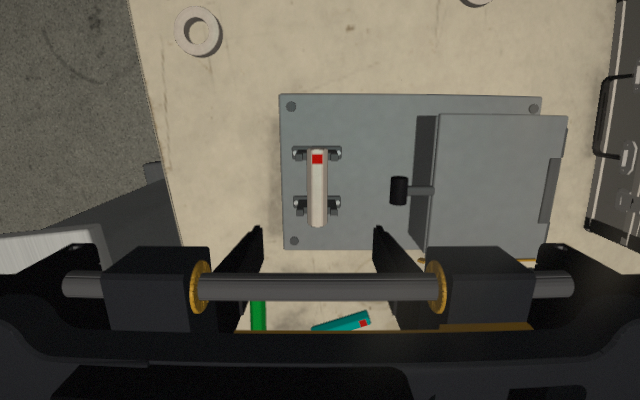

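The bar lies in both notches, at (317,188) over saddles (316,153) and (316,204). It is level and free. Next is the knob at (399,190).

```bash
python3 - <<'E'
from h import *
go(Sw([-.055,0,.215]),Rt(-6.28,15))
E
```

```text
row [-11.79  11.82  89.42] [ 0.08  6.23 -0.15] t 10.4 F [-0.3  0.3  0.4] w 0.06599370580652897
```

```bash
python3 -m inch '[[[-1.3,1.3,10,0,0.6,-0.2,0.3],[-2.6,2.6,20,0,1.2,-0.2,0.3],[-3.9,3.9,30,0,2,-0.2,0.3],[-5.2,5.2,40,0,2.8,-0.2,0.3],[-6.5,6.5,50,0,3.5,-0.2,0.3],[-7.9,7.9,60,0,4.2,-0.2,0.3],[-9.2,9.2,70,0.1,5,-0.2,0.3],[-10.5,10.5,80,0.1,5.6,-0.2,0.3],[-11.8,11.8,89.4,0.1,6.2,-0.2,0.3],[-11.8,11.8,89.4,0.1,6.2,-0.2,0.3]]]' | tail -6
python3 - <<'E'
from h import *
np.set_printoptions(precision=4,suppress=True)
f=grab('wrist'); cv2.imwrite('pics/w5.png',f['pixels']); W=cloud(f); P=S(W)
k=(abs(P[...,0]+.031)<.02)&(abs(P[...,1])<.03)&(P[...,2]>.06)&(P[...,2]<.11)&(f['pixels'].astype(int).sum(-1)<150)
b=P[k]; print('knob',len(b),np.percentile(b,[3,50,97],axis=0))
go(Sw([-.026,0,.0636]),Rt(-6.28,15))
# index arm
P[...,2]+=.0015
Q=P[(P[...,1]<-.075)&(P[...,1]>-.115)&(P[...,2]>.1)&(P[...,0]>0)&(P[...,0]<.14)&(P[...,2]<.2)]
a=np.arctan2(Q[:,2]-.08,.133-Q[:,0]); r=np.hypot(Q[:,2]-.08,.133-Q[:,0])
for lo,hi in ((.02,.06),(.06,.1),(.116,.126),(.126,.132),(.132,.15)):
    q=(r>lo)&(r<hi); print(lo,q.sum(),np.percentile(a[q],[5,25,50,75,95]) if q.sum() else '',np.percentile(Q[q,1],[3,50,97]) if q.sum() else '')
E
```

```text
time_s: 11.65
tcp_pos: [0.536, 0.1921, 0.2131]
eef_rot: [[0.962, -0.107, 0.253], [-0.103, -0.994, -0.029], [0.255, 0.002, -0.967]]
wrist_force: [-0.4, 0.0, -0.6]
gripper_width: 0.0666
finger_force: 0.0
knob 443 [[-0.0407 -0.0125  0.084 ]
 [-0.0325  0.0006  0.088 ]
 [-0.0255  0.0136  0.09  ]]
row [0.07 0.2  0.22] [-0.93 -0.01 15.28] t 11.7 F [ 0.3  0.1 -0.4] w 0.06655851818991426
0.02 128 [0.4197 0.5735 0.7349 0.8144 0.8594] [-0.0966 -0.0943 -0.0858]
0.06 329 [0.6052 0.7188 0.7905 0.9302 1.0143] [-0.0961 -0.088  -0.0854]
0.116 84 [0.6977 0.725  0.7455 0.7676 0.7746] [-0.0967 -0.0946 -0.094 ]
0.126 51 [0.7038 0.7212 0.7447 0.7658 0.7725] [-0.0963 -0.0945 -0.094 ]
0.132 92 [0.7033 0.7267 0.7427 0.7605 0.776 ] [-0.097  -0.0949 -0.094 ]
```

View pics/w5.png

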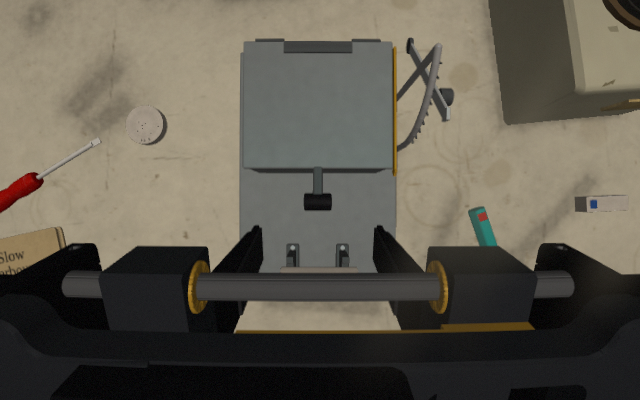

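The knob is at (318,202), centred between the finger lines. The index arm's side face is visible at (430,80), slanting between the rail posts, with the brass pointer along (395,110).

```bash
python3 -m inch '[[[0,0,0,-0.9,0,3,0.3],[0,0,0,-1,0,8,0.3],[0,0,0,-1,0,12,0.3],[0,0,0,-1,0,14,0.3],[0,0,0,-1,0,15.2,0.3],[0,0,0,-1,0,15.2,0.3],[0,0,0,-1,0,15.2,0.7],[0,0,0,-1,0,15.2,1],[0,0,0,-1,0,15.2,1],[0,0,0,-1,0,15.2,1]]]' | tail -6
python3 -m inch '[[[0,0,0,0,0,0,1],[0,0,0,0,0,0,1]]]' | tail -6
python3 - <<'E'
from h import *
np.set_printoptions(precision=4,suppress=True)
s=ctrl.get_state(); g=s['tcp_pos']-.019*s['eef_rot'][:,2]; print('grasp pt stand',S(g),s['eef_rot'])
R=Rt(-6.28,15)
for a in (0,.1,.2,.3,.4,.5,.6,.7,.74,.78,.82):
    # knob 164 fwd, 2 up of hinge; displacement from shut, in tool axes (cm)
    k=lambda a: np.array([.133-.164*np.cos(a)+.002*np.sin(a),0,.08+.164*np.sin(a)+.002*np.cos(a)])
    print(a,np.round(s['eef_rot'].T@(SR@(k(a)-k(0)))*100,2))
E
```

```text
time_s: 12.95
tcp_pos: [0.5671, 0.1891, 0.0672]
eef_rot: [[0.96, -0.109, 0.258], [-0.105, -0.994, -0.028], [0.26, -0.0, -0.966]]
wrist_force: [-0.3, 0.3, -0.2]
gripper_width: 0.0317
finger_force: 0.0
time_s: 13.2
tcp_pos: [0.567, 0.1887, 0.0669]
eef_rot: [[0.96, -0.109, 0.258], [-0.105, -0.994, -0.029], [0.259, 0.001, -0.966]]
wrist_force: [-1.1, -2.9, 1.1]
gripper_width: 0.0278
finger_force: 30.0
grasp pt stand [-0.03    0.0001  0.0853] [[ 0.96   -0.1091  0.2577]
 [-0.1052 -0.994  -0.0289]
 [ 0.2594  0.0006 -0.9658]]
0 [0. 0. 0.]
0.1 [ 0.52  0.   -1.55]
0.2 [ 1.2   0.   -3.05]
0.3 [ 2.02  0.   -4.47]
0.4 [ 2.98  0.   -5.8 ]
0.5 [ 4.06  0.01 -7.02]
0.6 [ 5.27  0.01 -8.14]
0.7 [ 6.58  0.01 -9.12]
0.74 [ 7.13  0.01 -9.48]
0.78 [ 7.69  0.01 -9.82]
0.82 [  8.27   0.01 -10.13]
```

```bash
python3 -m inch '[[[0,0,0,0.25,0,-0.8,1],[0,0,0,0.52,0,-1.55,1],[0,0,0,1.2,0,-3.05,1],[0,0,0,2.02,0,-4.47,1],[0,0,0,2.98,0,-5.8,1],[0,0,0,4.06,0,-7.02,1],[0,0,0,5.27,0,-8.14,1],[0,0,0,5.9,0,-8.65,1],[0,0,0,5.9,0,-8.65,1],[0,0,0,5.9,0,-8.65,1]]]' | tail -6
cat >> h.py <<'E'
def meas(f,dz=0.):
    P=S(cloud(f)); P[...,2]+=dz
    out={}
    x,y,z=P[...,0],P[...,1],P[...,2]
    r=np.hypot(z-.08,.133-x); a=np.arctan2(z-.08,.133-x)
    hsv=cv2.cvtColor(f['pixels'],cv2.COLOR_BGR2HSV); brass=(hsv[...,1]>90)&(hsv[...,0]>8)&(hsv[...,0]<35)
    m=(y<-.092)&(y>-.102)&(r>.113)&(r<.14)&(a>.3)&(a<1.1); out['index']=m
    out['brass']=brass&(y>-.095)&(y<-.07)&(r>.06)&(r<.145)&(a>.1)&(a<1.3)
    out['cover']=(abs(y)<.06)&(r>.03)&(r<.12)&(a>.2)&(a<1.3)
    for n,m in out.items():
        if m.sum()>4: print(f['n'],n,m.sum(),'a',np.percentile(a[m],[3,25,50,75,97]).round(4),'r',np.percentile(r[m],[3,50,97]).round(4),'y',np.percentile(y[m],[3,50,97]).round(4))
        else: print(f['n'],n,m.sum())
    return P,out,a,r
def angk():
    s=ctrl.get_state(); g=S(s['tcp_pos']-.019*s['eef_rot'][:,2]); print('grasp',g.round(4),'F',s['wrist_force'].round(1),'fing',s['finger_force'],s['gripper_width'],'t',s['time_s'])
    off=np.array([.001,0,.0033]); d=g-off-np.array([.133,0,.08]); print('knob r',np.hypot(d[0],d[2]),'angle',np.arctan2(d[2],-d[0])-np.arctan2(.002,.164))
E
python3 - <<'E'
from h import *
np.set_printoptions(precision=4,suppress=True)
angk()
for n in ('wrist','top','scene'):
    f=grab(n); cv2.imwrite(f'pics/{n}6.png',f['pixels']); meas(f)
E
```

```text
time_s: 14.45
tcp_pos: [0.6009, 0.1851, 0.1653]
eef_rot: [[0.96, -0.109, 0.257], [-0.105, -0.994, -0.029], [0.259, 0.001, -0.966]]
wrist_force: [-1.5, -2.6, -4.2]
gripper_width: 0.0273
finger_force: 30.0
grasp [0.0042 0.0002 0.1837] F [-1.5 -2.6 -4.2] fing 29.999531507492065 0.027295485881011994 t 14.45
knob r 0.1641278678623973 angle 0.6459702351832447
wrist index 432 a [0.6885 0.7147 0.7377 0.7557 0.7674] r [0.1139 0.1258 0.1369] y [-0.0973 -0.095  -0.0942]
wrist brass 550 a [0.6083 0.6416 0.6507 0.6581 0.672 ] r [0.0639 0.11   0.1367] y [-0.0804 -0.0782 -0.0773]
wrist cover 14939 a [0.6577 0.6656 0.673  0.6898 0.7388] r [0.034  0.0829 0.1181] y [-0.0564 -0.      0.0564]
top index 14 a [0.7309 0.7507 0.7676 0.7814 0.7882] r [0.1133 0.1333 0.1377] y [-0.0999 -0.0968 -0.0949]
top brass 13 a [0.6502 0.6745 0.6916 0.7018 0.7253] r [0.063  0.0788 0.1   ] y [-0.0793 -0.0783 -0.0764]
top cover 739 a [0.6766 0.7029 0.7289 0.7665 0.8581] r [0.0319 0.0612 0.1097] y [-0.0571 -0.0135  0.0571]
scene index 0
scene brass 0
scene cover 134 a [0.6786 0.6911 0.7101 0.7457 0.8037] r [0.0328 0.069  0.1155] y [0.0097 0.0379 0.0572]
```

View pics/wrist6.png

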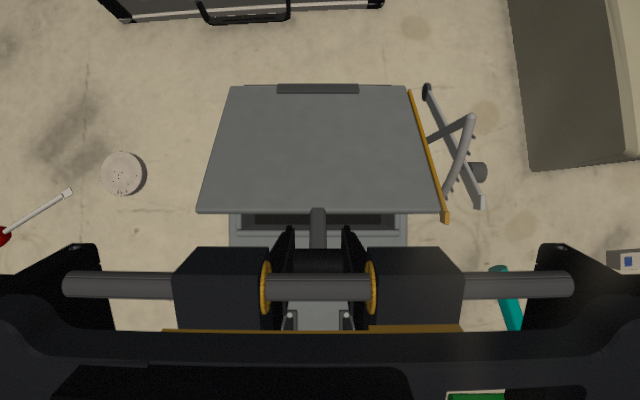

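The cover is up at roughly 0.65 rad. The brass pointer's tip is at (446,217) and the index arm's tip at (481,203), so it is still a little below the index.

```bash
python3 - <<'E'
from h import *; import pickle
np.set_printoptions(precision=4,suppress=True)
f=pickle.load(open('w1.pkl','rb')); P=S(np.load('w1.npy')); P[...,2]+=.0015
hsv=cv2.cvtColor(f['pixels'],cv2.COLOR_BGR2HSV); b=(hsv[...,1]>90)&(hsv[...,0]>8)&(hsv[...,0]<35)&(P[...,1]<-.07)&(P[...,1]>-.1)&(P[...,2]>.06)
q=P[b]; q=q[q[:,0]>-.03]
for lo in np.arange(-.01,.13,.02):
    k=(q[:,0]>=lo)&(q[:,0]<lo+.02); print(round(lo,3),k.sum(),'z',np.percentile(q[k,2],[5,50,95]) if k.sum() else '', 'y',np.percentile(q[k,1],[5,50,95]) if k.sum() else '')
f=grab('wrist'); pickle.dump(f,open('w6.pkl','wb')); P,o,a,r=meas(f,.0015)
A=.646
for n in('brass','index'):
    m=o[n]; 
    for lo in np.arange(.06,.145,.008):
        k=m&(r>=lo)&(r<lo+.008)
        if k.sum()>2: print(n,round(lo,3),k.sum(),'a',np.percentile(a[k],[3,50,97]),'h mm',np.percentile(1000*r[k]*np.sin(a[k]-A),[3,50,97]),'y',np.percentile(P[...,1][k],[5,50,95]))
# tip zoom
im=f['pixels'][80:235,400:505]; cv2.imwrite('pics/crop7.png',cv2.resize(im,None,fx=3.8,fy=3.8,interpolation=cv2.INTER_CUBIC))
# projections of the model tips on the picture
dz=np.array([0,0,-.0015])
for ang in (.60,.646,.70,.74,.78):
    p=[Sw([.133-.138*np.cos(ang),-.088,.08+.138*np.sin(ang)])+dz]; print(ang,proj(f,p))
E
```

```text
-0.01 24 z [0.0823 0.0846 0.0865] y [-0.0801 -0.0793 -0.0783]
0.01 38 z [0.0823 0.0845 0.0862] y [-0.0806 -0.079  -0.0778]
0.03 34 z [0.0788 0.0849 0.0861] y [-0.0803 -0.0788 -0.0779]
0.05 41 z [0.0824 0.0846 0.0862] y [-0.0806 -0.0792 -0.0779]
0.07 35 z [0.0796 0.0847 0.0859] y [-0.0802 -0.0789 -0.078 ]
0.09 38 z [0.0816 0.0847 0.0863] y [-0.0804 -0.0791 -0.0781]
0.11 28 z [0.0786 0.0846 0.0866] y [-0.0802 -0.0786 -0.0773]
0.13 0 z  y 
wrist index 452 a [0.6974 0.7235 0.7465 0.7648 0.775 ] r [0.1134 0.1264 0.138 ] y [-0.0977 -0.095  -0.0942]
wrist brass 553 a [0.6184 0.6518 0.6623 0.6701 0.6902] r [0.0638 0.1105 0.1378] y [-0.0804 -0.0783 -0.0773]
wrist cover 14829 a [0.6687 0.6779 0.6879 0.7108 0.7753] r [0.0338 0.0828 0.1181] y [-0.0564 -0.      0.0563]
brass 0.06 37 a [0.6616 0.6887 0.7005] h mm [0.985  2.6169 3.5902] y [-0.0799 -0.0781 -0.0772]
brass 0.068 39 a [0.648  0.6814 0.692 ] h mm [0.1518 2.4816 3.2624] y [-0.08   -0.0781 -0.0774]
brass 0.076 39 a [0.6512 0.6741 0.6867] h mm [0.4118 2.2794 3.22  ] y [-0.0802 -0.0783 -0.0775]
brass 0.084 45 a [0.6474 0.671  0.6803] h mm [
[... 472 characters left out ...]
 0.667 ] h mm [-4.5431  1.328   2.6981] y [-0.0803 -0.0782 -0.0775]
brass 0.132 108 a [0.605  0.6455 0.6698] h mm [-5.4687 -0.0682  3.221 ] y [-0.0804 -0.0783 -0.0773]
index 0.108 60 a [0.6981 0.7491 0.7769] h mm [ 5.9602 11.7474 14.8646] y [-0.1017 -0.0951 -0.0944]
index 0.116 127 a [0.6957 0.7487 0.7741] h mm [ 6.0048 12.2938 15.3573] y [-0.0968 -0.0949 -0.0943]
index 0.124 129 a [0.7016 0.7439 0.7712] h mm [ 7.1227 12.4929 16.0291] y [-0.0966 -0.095  -0.0942]
index 0.132 136 a [0.6973 0.7467 0.7776] h mm [ 6.7862 13.5996 17.4656] y [-0.0971 -0.0951 -0.0942]
0.6 [[457.2969 225.5393]]
0.646 [[461.1118 220.2733]]
0.7 [[465.6754 213.1949]]
0.74 [[469.0997 207.3035]]
0.78 [[472.5465 200.8446]]
```

View pics/crop7.png

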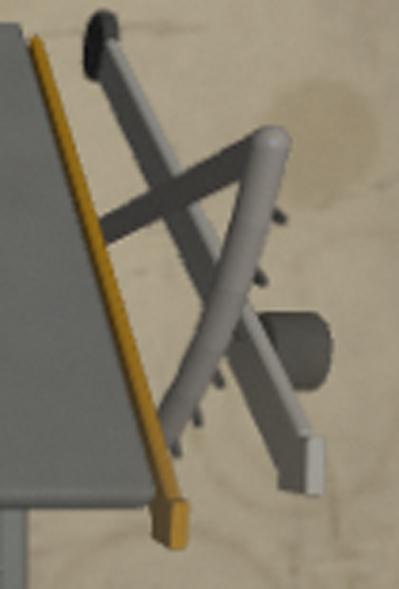

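The crop shows the brass pointer's end face at (177,524) and the index arm's at (311,465). Both are boxes about 10 mm deep, with the pointer still below by roughly 0.1 rad.

```bash
cat >> h.py <<'E'
from scipy.optimize import least_squares
def tip(f,uv,y0,dz=-.0015):
    g=lambda q: (proj(f,[Sw([.133-.138*np.cos(q[0]),q[1]/1000,.08+.138*np.sin(q[0])])+[0,0,dz]])[0]-uv)
    s=least_squares(g,[.7,y0*1000],x_scale=[.1,10]); return s.x.round(4)
E
python3 - <<'E'
from h import *; import pickle
np.set_printoptions(precision=4,suppress=True)
f=pickle.load(open('w6.pkl','rb'))
c=lambda u,v:np.array([400+(u+.5)/3.8-.5,80+(v+.5)/3.8-.5])
for n,u,v in (('idx',311,465),('idx top',313,437),('idx bot',311,493),('br',177,524),('br top',180,500),('br bot',176,547)): print(n,tip(f,c(u,v),-.09))
s=ctrl.get_state()
k=lambda a: np.array([.133-.164*np.cos(a)+.002*np.sin(a),0,.08+.164*np.sin(a)+.002*np.cos(a)])
for a in (.68,.70,.72,.735,.74,.745,.75): print(a,np.round(s['eef_rot'].T@(SR@(k(a)-k(.646)))*100,2))
E
```

```text
idx [  0.7731 -93.6281]
idx top [  0.8155 -91.6883]
idx bot [  0.7262 -96.2204]
br [  0.6682 -77.5938]
br top [  0.7142 -75.9778]
br bot [  0.6183 -79.7907]
0.68 [ 0.45  0.   -0.33]
0.7 [ 0.72  0.   -0.52]
0.72 [ 0.99  0.   -0.7 ]
0.735 [ 1.2   0.   -0.83]
0.74 [ 1.27  0.   -0.87]
0.745 [ 1.34  0.   -0.92]
0.75 [ 1.41  0.   -0.96]
```

```bash
python3 -m inch '[[[0,0,0,0.45,0,-0.33,1],[0,0,0,0.85,0,-0.6,1],[0,0,0,1.15,0,-0.8,1],[0,0,0,1.35,0,-0.92,1],[0,0,0,1.35,0,-0.92,1],[0,0,0,1.35,0,-0.92,1]]]' | tail -6
python3 - <<'E'
from h import *; import pickle
np.set_printoptions(precision=4,suppress=True)
angk()
f=grab('wrist'); pickle.dump(f,open('w7.pkl','wb')); P,o,a,r=meas(f,.0015)
for n in('brass','index'):
    m=o[n]; 
    for lo in (.108,.116,.124,.132):
        k=m&(r>=lo)&(r<lo+.008)
        if k.sum()>2: print(n,round(lo,3),k.sum(),'a',np.percentile(a[k],[3,50,97]),'y',np.percentile(P[...,1][k],[5,50,95]))
uv=proj(f,[Sw([.133-.138*np.cos(.74),-.088,.08+.138*np.sin(.74)])])[0]; u,v=uv.astype(int); print(u,v)
u0,v0=u-70,max(v-100,0); print('crop origin',u0,v0)
im=f['pixels'][v0:v0+140,u0:u0+120]; cv2.imwrite('pics/crop8.png',cv2.resize(im,None,fx=4,fy=4,interpolation=cv2.INTER_CUBIC))
E
```

```text
time_s: 15.4
tcp_pos: [0.6118, 0.1839, 0.1778]
eef_rot: [[0.96, -0.109, 0.258], [-0.105, -0.994, -0.029], [0.259, 0.0, -0.966]]
wrist_force: [-1.3, -3.8, -6.5]
gripper_width: 0.0281
finger_force: 30.0
grasp [0.0151 0.0002 0.1962] F [-1.3 -3.8 -6.5] fing 29.998577535152435 0.028145635611505668 t 15.4
knob r 0.16395541216723486 angle 0.7472789933651323
wrist index 408 a [0.6985 0.7274 0.7482 0.7671 0.7767] r [0.1136 0.1268 0.138 ] y [-0.0977 -0.0949 -0.094 ]
wrist brass 489 a [0.7151 0.748  0.7574 0.7643 0.7844] r [0.0632 0.1122 0.1379] y [-0.0803 -0.0783 -0.0773]
wrist cover 12907 a [0.765  0.7737 0.7832 0.8026 0.8636] r [0.0339 0.0838 0.1181] y [-0.0563  0.      0.0563]
brass 0.108 47 a [0.7411 0.7558 0.7651] y [-0.0801 -0.0784 -0.0773]
brass 0.116 50 a [0.7404 0.7579 0.7657] y [-0.0798 -0.0782 -0.0776]
brass 0.124 71 a [0.715  0.7525 0.7616] y [-0.0802 -0.0781 -0.0775]
brass 0.132 101 a [0.7055 0.7413 0.7672] y [-0.0804 -0.0782 -0.0774]
index 0.108 45 a [0.7002 0.7498 0.7735] y [-0.1016 -0.0949 -0.0941]
index 0.116 114 a [0.7009 0.7521 0.7769] y [-0.0969 -0.0946 -0.094 ]
index 0.124 122 a [0.6965 0.7505 0.7735] y [-0.0968 -0.0948 -0.0942]
index 0.132 127 a [0.6983 0.7475 0.7783] y [-0.0973 -0.0951 -0.0942]
460 224
crop origin 390 124
```

View pics/crop8.png

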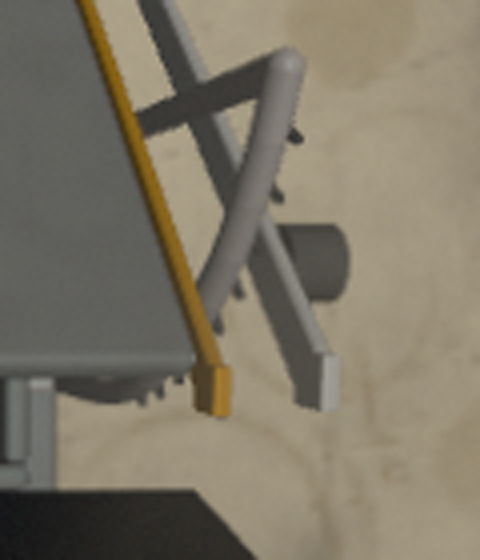

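The crop shows the pointer's end face at (222,392) and the index arm's at (330,381), nearly level with each other. I'll check the remaining offset and whether it is steady.

```bash
python3 -m inch '[[[0,0,0,0,0,0,1],[0,0,0,0,0,0,1],[0,0,0,0,0,0,1],[0,0,0,0,0,0,1]]]' | tail -6
python3 - <<'E'
from h import *; import pickle
f=pickle.load(open('w7.pkl','rb'))
c=lambda u,v:np.array([390+(u+.5)/4-.5,124+(v+.5)/4-.5])
for n,u,v in (('idx',330,381),('idx top',331,353),('idx bot',329,409),('br',222,391),('br top',224,366),('br bot',221,416)): print(n,tip(f,c(u,v),-.09))
angk()
for i in range(2):
    P,o,a,r=meas(grab('wrist'),.0015)
    for n in('brass','index'):
        m=o[n]&(r>.124)&(r<.14); print(n,np.percentile(a[m],[3,10,90,97]).round(4))
# bar still in place (scene cam)
P=S(cloud(grab('scene'))); k=(abs(P[...,0]+.115)<.03)&(abs(P[...,1])<.06)&(P[...,2]>.063)&(P[...,2]<.09); b=P[k]; print('bar',len(b),np.percentile(b,[3,50,97],axis=0).round(4) if len(b) else '')
E
```

```text
time_s: 15.95
tcp_pos: [0.6119, 0.1839, 0.1778]
eef_rot: [[0.96, -0.109, 0.258], [-0.105, -0.994, -0.029], [0.259, 0.0, -0.966]]
wrist_force: [-1.6, -5.1, -6.3]
gripper_width: 0.0279
finger_force: 30.0
idx [  0.7774 -94.2675]
idx top [  0.8227 -92.1671]
idx bot [  0.7269 -96.7408]
br [  0.7607 -78.076 ]
br top [  0.8027 -76.6366]
br bot [  0.7143 -79.9346]
grasp [0.0151 0.0002 0.1962] F [-1.6 -5.1 -6.3] fing 29.998598992824554 0.027877066842525975 t 15.95
knob r 0.16393556576156082 angle 0.747406612464579
wrist index 413 a [0.6995 0.7261 0.7496 0.767  0.7761] r [0.1134 0.1268 0.1379] y [-0.0979 -0.0948 -0.0941]
wrist brass 485 a [0.7142 0.7489 0.7573 0.7648 0.7827] r [0.0635 0.1127 0.1376] y [-0.0803 -0.0783 -0.0773]
wrist cover 12934 a [0.765  0.7737 0.783  0.8026 0.8623] r [0.0338 0.0837 0.1182] y [-0.0564  0.      0.0564]
brass [0.7045 0.717  0.7618 0.7667]
index [0.6995 0.7108 0.7723 0.7758]
wrist index 420 a [0.6997 0.7271 0.7484 0.7665 0.7769] r [0.1133 0.1268 0.138 ] y [-0.0995 -0.0948 -0.094 ]
wrist brass 486 a [0.7123 0.7492 0.7578 0.7646 0.783 ] r [0.0634 0.1126 0.1378] y [-0.0804 -0.0783 -0.0772]
wrist cover 12924 a [0.7651 0.7737 0.7831 0.803  0.8631] r [0.0339 0.0837 0.1182] y [-0.0564  0.      0.0564]
brass [0.7087 0.7161 0.761  0.7636]
index [0.7    0.7099 0.7731 0.7771]
bar 204 [[-0.1247 -0.0389  0.0634]
 [-0.118   0.0045  0.069 ]
 [-0.1082  0.0426  0.0718]]
```

```bash
python3 -m inch '[[[0,0,0,0.07,0,-0.05,1],[0,0,0,0.14,0,-0.09,1],[0,0,0,0.14,0,-0.09,1],[0,0,0,0.14,0,-0.09,1],[0,0,0,0.14,0,-0.09,1],[0,0,0,0.14,0,-0.09,1]]]' | tail -6
python3 - <<'E'
from h import *
angk(); d=[]
for i in range(6):
    f=grab('wrist'); P=S(cloud(f)); P[...,2]+=.0015; r=np.hypot(P[...,2]-.08,.133-P[...,0]); a=np.arctan2(P[...,2]-.08,.133-P[...,0])
    h=cv2.cvtColor(f['pixels'],cv2.COLOR_BGR2HSV); b=(h[...,1]>90)&(h[...,0]>8)&(h[...,0]<35)&(P[...,1]>-.095)&(P[...,1]<-.07)
    # end faces: r near .138
    e=(r>.1345)&(r<.1415)&(a>.6)&(a<.9); B=e&b; I=e&(P[...,1]<-.092)&(P[...,1]>-.102)
    d.append([np.median(a[B]),np.ptp(np.percentile(a[B],[5,95])),np.mean(np.percentile(a[B],[5,95])),np.median(a[I]),np.ptp(np.percentile(a[I],[5,95])),np.mean(np.percentile(a[I],[5,95])),B.sum(),I.sum()])
print(np.mean(d,0).round(4))
E
```

```text
time_s: 16.85
tcp_pos: [0.613, 0.1838, 0.179]
eef_rot: [[0.96, -0.109, 0.258], [-0.105, -0.994, -0.029], [0.259, 0.0, -0.966]]
wrist_force: [0.3, -4.8, -8.2]
gripper_width: 0.0277
finger_force: 30.0
grasp [0.0162 0.0002 0.1974] F [ 0.3 -4.8 -8.2] fing 29.998463988304138 0.027661720923699933 t 16.85
knob r 0.16395474561903048 angle 0.7573842419111205
[7.48500e-01 4.97000e-02 7.46300e-01 7.43800e-01 4.39000e-02 7.42700e-01
 6.85000e+01 7.23333e+01]
```

```bash
python3 -c "
from cell import ctrl
print(ctrl.job_done())"
```

```text
the job is handed in; nothing more can be done
None
```

The round bar lies free and level in both notches, and the arm is holding the cover steady by its knob with the pointer lined up with the index arm to within about 0.01 rad as measured; I handed the job in at about 17 s (verdict not shown).

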